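Turn a bisque cup mouth-up on its tile and slide it to the glazing place

ROBOT

A 6-joint arm with a two-finger parallel gripper is mounted at the origin on the work surface. World frame = base frame: x ahead of the robot, y to its left, z up, the work surface at z = 0. Lengths are in m, angles in rad, forces in N, time in s.
With the tool pointing down it reaches from about 0.3 to 0.775 m from the base axis. Payload 14.6 kg.
Tool frame: the origin (TCP) lies on the mounting face of the last link; the fingertips stand 199 mm ahead of it and the grasp point (between the pads) lies 180 mm ahead of it; z points along the fingers, y is the line along which they close (so a half turn about z gives the same grasp; the last joint's range is limited). The gripper opens to 94 mm and grips with 3 to 60 N. Pads are 16 mm wide; open, the fingers measure 119 mm over their backs; the gripper's body (75 mm by 177 mm) begins 78 mm behind the grasp point.
Start: joints at [-1.331, 0.3, 1.521, -0, 1.321, -0.067], TCP at [0.166, -0.524, 0.405] pointing down, gripper open.
Joint ranges: [-3.03, 3.03], [-0.79, 2.21], [0.23, 2.52], [-1.04, 4.18], [0, 3.07], [-2.55, 2.55]. Speed limits (rad/s): [2.22, 2.22, 2.57, 3.14, 3.14, 3.14].

INTERFACE

Orientations are given as a unit quaternion [w, x, y, z].
In Python, from cell import ctrl gives the robot as it stands.
- The arm moves only by the tool carry_out, never from a script. Its argument "increments" is a list of rows, each a list of 6 numbers: the shift along the world's x, y, z as a fraction of full scale, then the turn, a rotation vector about the world's x, y, z as a fraction of full scale. A call has 1 to 5 rows; each row is the pose to reach, as a shift and turn from the pose commanded when the call began, turning the shorter way round; what a row does not reach only later rows make up. Full scale, the value 1, is 0.6 m for a shift and 360 degrees for a turn. A row lasts 1/12 s, in which the tool goes at most 41.7 mm and 7.16 degrees, less where a joint would pass 70% of its speed; a pose out of reach is approached as far as the arm can. A call with a number of a shift or a turn outside -1 to 1 is refused whole. A call with a gripper value outside its range is refused whole. "hand" is the opening, from 0 (shut) to 1 (fully open), set as the call begins (left out, the last holds). The fingers move at their own pace and stop on an object; "force" is the grip in N (left out, the last holds). Time passes only in rows, so rows that repeat a pose let the fingers close. It gives the time, the measured TCP pose, the force, the opening and the grip force at its end, in the units of the state.
- ctrl.read_state(): the state, without advancing time (a new reading comes with each control period).
- ctrl.read_camera(name): name is "scene" or "top"; returns the picture (480x640x3 uint8, red, green, blue); there is no depth.
- ctrl.get_calibration(name): a dict with "K" (3x3 intrinsics, pixels), "R" (3x3) and "t" (3): a world point X has camera coordinates R X + t. Camera axes: x right, y down, z forward; pixel columns grow to the right and rows downward; lengths in m; the calibration is good to about 2 mm. A picture is of the moment at which its call begins. get_calibration takes no time and is no camera call.
- ctrl.sign_off(): hands the job in; it is judged then, once.
The state is a dict: "t": time; "joint_positions": joint angles; "qvel": joint speeds; "joint_torque": joint torques, N m; "position": TCP position; "tool_rot": TCP orientation; "ft_force": force on the tool from outside, world axes, zero at the start; "moment": the same for the moment, N m; "width": finger opening in m; "gripper_force": force on a finger pad.
Only numpy, scipy, OpenCV 4.12 (cv2) and the standard library are available. Lean on these libraries where they do the work, as an engineer would, in place of code of your own. Each camera call takes 0.05 s, during which the arm holds its last target. There are 200 camera calls.

TASK

The square-sided bisque cup has been drying mouth-down: turn it over and stand it mouth-up in the middle of the loose kiln tile, without ever dropping it. Then, keeping the tile flat on the table, slide it with the cup standing on it until the tile lies squarely inside the masking-tape square. Leave all the other ware and tools where they are.

Things in the scene. Friction and masses are not known exactly. Their poses are not given: they have to be found in the camera images.
- cup: the only square-sided cup, cream bisque, straight walls: 56 x 56 mm, corners bevelled 8 mm (flats 40 mm wide), 84 mm tall, walls 5 mm, closed foot 7 mm thick, about 0.2 kg; starts mouth-down. Origin at its centre, 42 mm from either end; z axis points from mouth to foot (up at the start); x, y normal to its flat sides. Lies stably on any flat side (origin 28 mm above the surface).
- cup_foot (a point): centre of the outer face of the cup's closed foot, 42 mm along the cup's +z from its origin
- tile: loose flat buff kiln tile, 170 x 170 x 12 mm, about 0.65 kg, lying on the table and sliding with plain friction, between the cup and the tape square. Origin at the centre of its underside, z up, x and y along its edges.
- place: square outlined on the table with tan masking tape (flat, no height to speak of); inside of the tape 220 x 220 mm, tape 18 mm wide. It is on the other side of the tile from the cup, to the robot's left or right. Origin at its centre on the table, x and y along its sides.
- bowl_grey: bystander: grey scalloped bowl, mouth-down, 116 mm across and 46 mm high; origin centre of its underside
- tumbler: bystander: round cream cup, mouth-up, 68 mm across the rim and 80 mm high; origin centre of its underside
- glaze_bowl: bystander: white round bowl, mouth-up, 110 mm across and 45 mm high; origin centre of its underside
- glaze_jar: bystander: closed grey jar with white cap, 56 mm across and 110 mm high; origin centre of its underside
- brush: bystander: wooden brush 170 mm long, lying on the table far out to one side, roughly along x
- spoon: bystander: steel spoon 170 mm long, lying on the table far out to one side, roughly along x
Things that resemble listed ones, but are neither listed nor needed, are in the scene too. What is shaped like the cup but orange is not meant.

How it is judged:
By the outcome, as a careful person would: the job done as asked, in the order asked, and still so for the second after the job is handed in, with the robot touching nothing.
It also fails if it takes over 72 s, if anything falls off the work surface, if the arm or the gripper's body presses on something with over 40 N, if the wrist force passes 120 N, or if a joint passes its speed limit or range.

## Working session

There is one attempt and no reset: what is moved stays moved. The work goes in short steps, Python scripts to look and compute and a tool call to move; the robot and the scene stay as the last step left them, time stands still between calls to the robot, and variables do not carry over. Pictures are saved under pics/ and viewed, at most 10 in all, crops included, and the job is handed in when it is done.

Besides the shell and the picture viewer there is one more tool, called after "Emit:" as name([rows], argument=value, ...), one row to a line, values as JSON. carry_out: Moves the arm, as the interface text tells. Shift numbers are shares of 0.6 m and turn numbers shares of 360 degrees, none past 1 either way. Its arguments: {"type":"object","properties":{"increments":{"type":"array"},"hand":{"type":"number"},"force":{"type":"number"}},"required":["increments"]}

```bash
mkdir -p pics; ls
python3 - <<'E'
from cell import ctrl
import cv2
s=ctrl.read_state(); print(s)
for n in("scene","top"):
    im=ctrl.read_camera(n); cv2.imwrite(f"pics/{n}0.png",im[:,:,::-1]); print(ctrl.get_calibration(n))
E
```

```text
pics
{'t': 0.0, 'joint_positions': array([-1.33062106e+00,  3.00472004e-01,  1.52161749e+00, -1.30321723e-05,
        1.32069378e+00, -6.65894258e-02]), 'qvel': array([-0.00055489,  0.00081078,  0.00094076,  0.00232082, -0.00085356,
        0.00069745]), 'joint_torque': array([ 3.92881979e-03, -5.31799972e+01, -3.52734983e+01,  7.10188597e-02,
        2.44167808e-02, -1.38293476e-04]), 'position': array([ 0.16607907, -0.52428378,  0.40407029]), 'tool_rot': array([-5.92523587e-04,  9.88259549e-01,  1.52783209e-01, -5.78926171e-05]), 'ft_force': array([-0.19280882, -0.57673352, -0.06240873]), 'moment': array([ 0.00843552, -0.00348515, -0.02466812]), 'gripper_force': 0.0, 'width': 0.09440854205110823}
{'K': array([[516.86923049,   0.        , 327.1911425 ],
       [  0.        , 516.86923049, 245.2856909 ],
       [  0.        ,   0.        ,   1.        ]]), 'R': array([[-0.63529172,  0.77224591, -0.00637877],
       [ 0.61139522,  0.49788669, -0.61506482],
       [-0.47180539, -0.39464554, -0.78845074]]), 't': array([ 0.38552685, -0.29918961,  1.5186897 ])}
{'K': array([[442.47763502,   0.        , 314.39464136],
       [  0.        , 442.47763502, 237.890665  ],
       [  0.        ,   0.        ,   1.        ]]), 'R': array([[-0.0826174 , -0.99656844, -0.00507005],
       [-0.97492866,  0.08187606, -0.20690679],
       [ 0.20661189, -0.01215117, -0.97834752]]), 't': array([0.05055254, 0.58279612, 0.99472411])}
```

View pics/top0.png

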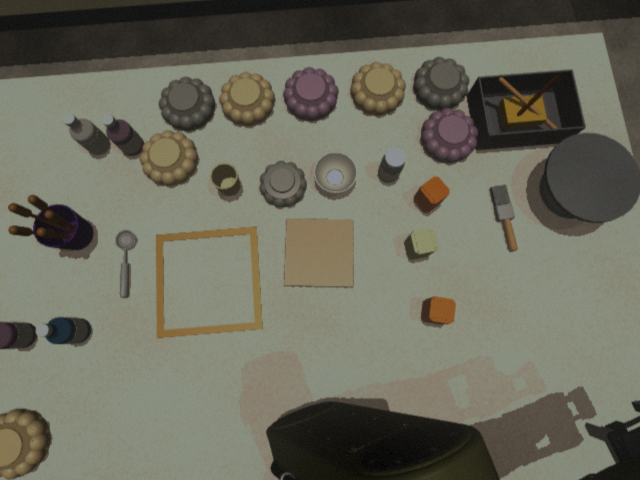

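View pics/scene0.png

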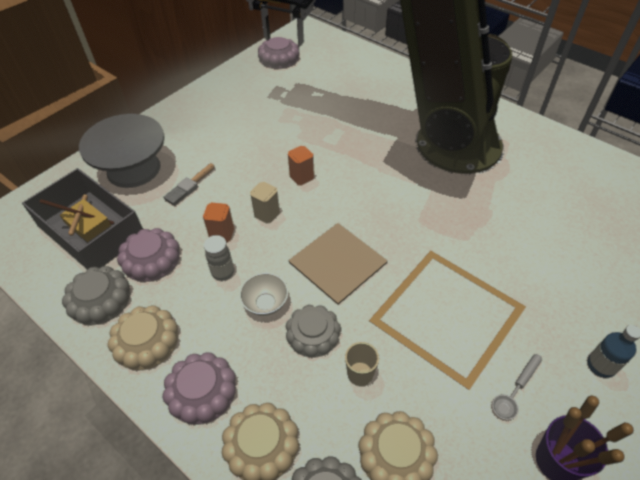

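The top view shows the cream cup at (424,242), between orange cups at (433,193) and (441,310). The tile is at (319,253), and the tape square, centred near (209,282), lies to the robot's left. The bowl, glaze bowl and jar stand beyond the tile.

```bash
cat > h.py <<'E'
import numpy as np, cv2
from cell import ctrl
def ray(n,uv,z):
    c=ctrl.get_calibration(n); K,R,t=c["K"],np.array(c["R"]),np.array(c["t"])
    uv=np.atleast_2d(uv).astype(float); d=np.c_[uv,np.ones(len(uv))]@np.linalg.inv(K).T@R
    o=-R.T@t; return o+d*((z-o[2])/d[:,2])[:,None]
def proj(n,X):
    c=ctrl.get_calibration(n); p=(np.atleast_2d(X)@np.array(c["R"]).T+c["t"])@c["K"].T; return p[:,:2]/p[:,2:]
def blob(mask,seed):
    m=cv2.morphologyEx(mask,cv2.MORPH_OPEN,np.ones((2,2)))
    cs,_=cv2.findContours(m,cv2.RETR_EXTERNAL,cv2.CHAIN_APPROX_NONE)
    return max(cs,key=lambda c:cv2.contourArea(c)*(cv2.pointPolygonTest(c,seed,True)>-6))
def rect(n,c,z):
    p=ray(n,c[:,0,:],z)[:,:2]*1000
    (x,y),(w,h),a=cv2.minAreaRect(p.astype(np.float32)); return np.round([x,y,w,h,(a+45)%90-45],1)
E
python3 - <<'E'
from h import *
im=cv2.imread("pics/top0.png"); hsv=cv2.cvtColor(im,cv2.COLOR_BGR2HSV)
for u,v in[(319,253),(424,240),(428,250),(160,280),(420,252),(210,280),(370,250),(340,210),(334,175),(433,190)]: print((u,v),hsv[v,u])
E
python3 - <<'E'
from h import *
im=cv2.imread("pics/scene0.png"); hsv=cv2.cvtColor(im,cv2.COLOR_BGR2HSV)
for u,v in[(264,192),(257,207),(272,207),(264,180),(338,262),(400,290)]: print((u,v),hsv[v,u])
c=cv2.imread("pics/top0.png")[170:340,270:470]; d=cv2.imread("pics/scene0.png")[130:260,190:340]
o=np.zeros((600,800,3),np.uint8); a=cv2.resize(c,None,fx=2,fy=2); b=cv2.resize(d,None,fx=2.6,fy=2.6)
o[:a.shape[0],:400]=a; o[:b.shape[0],405:405+b.shape[1]]=b; cv2.imwrite("pics/crop0.png",o[:345])
E
```

```text
(319, 253) [ 18  84 140]
(424, 240) [ 32  69 141]
(428, 250) [ 33  67 141]
(160, 280) [ 18 153 130]
(420, 252) [ 34  68 139]
(210, 280) [ 37  33 141]
(370, 250) [ 42  27 144]
(340, 210) [ 39  29 142]
(334, 175) [106  22 149]
(433, 190) [ 13 198 138]
(264, 192) [ 21  74 178]
(257, 207) [21 60 85]
(272, 207) [21 59 82]
(264, 180) [ 28  27 179]
(338, 262) [ 17  79 151]
(400, 290) [ 18 122 155]
```

View pics/crop0.png

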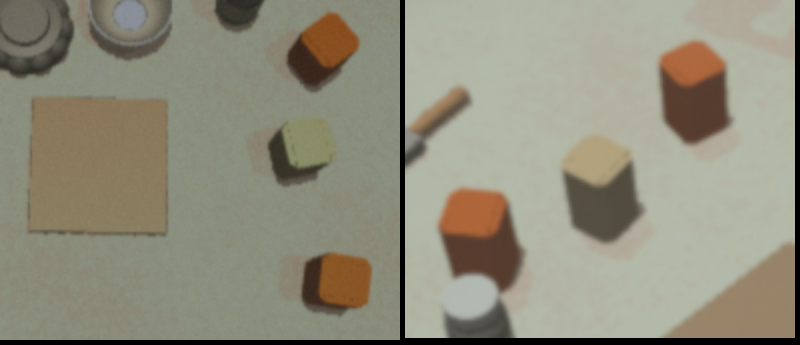

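Run:
```python
from h import *
for n,cs,ts,ps in(("top",(424,240),(319,253),(160,280)),("scene",(264,190),(338,262),(400,290))):
    im=cv2.imread(f"pics/{n}0.png"); hsv=cv2.cvtColor(im,cv2.COLOR_BGR2HSV); H,S,V=[hsv[:,:,i].astype(int) for i in range(3)]
    M=lambda b:(b*255).astype(np.uint8)
    c=blob(M((S>46)&(V>115)&(H>15)&(H<40)),cs); print(n,"cup",cv2.contourArea(c),rect(n,c,.084))
    t=blob(M((S>58)&(V>100)&(H<25)),ts); print("tile",rect(n,t,.012),np.round(ray(n,cv2.approxPolyDP(t,8,True)[:,0],.012)*1000).tolist())
    p=blob(M((S>85)&(V>90)&(H<25)),ps); print("tape",rect(n,p,0),np.round(ray(n,cv2.approxPolyDP(p,8,True)[:,0],0)*1000).tolist())
# others, rough
for k,uv,z in(("orangeA",(433,193),.08),("orangeB",(441,310),.08),("jar",(393,160),.11),("glaze",(335,174),.045),("bowl",(283,184),.046),("tumb",(226,178),.08),("spoon",(124,296),0)): print(k,ray("top",uv,z).round(3))
```

```text
top cup 489.5 [ 551.1 -253.9   55.2   55.4    5.9]
tile [556.2  -8.9 169.6 169.2  -5.8] [[647.0, 64.0, 12.0], [482.0, 83.0, 12.0], [465.0, -82.0, 12.0], [628.0, -101.0, 12.0]]
tape [5.098e+02 2.719e+02 2.557e+02 2.566e+02 1.000e-01] [[636.0, 144.0, 0.0], [636.0, 398.0, 0.0], [383.0, 398.0, 0.0], [384.0, 146.0, 0.0]]
scene cup 338.0 [ 556.8 -243.6   57.4   56.9    6.9]
tile [565.    1.2 169.1 169.2  -6.1] [[477.0, -74.0, 12.0], [640.0, -85.0, 12.0], [653.0, 76.0, 12.0], [491.0, 88.0, 12.0]]
tape [515.6 279.6 253.1 253.5  -0. ] [[391.0, 154.0, 0.0], [640.0, 154.0, 0.0], [640.0, 405.0, 0.0], [390.0, 404.0, 0.0]]
orangeA [[ 0.667 -0.289  0.08 ]]
orangeB [[ 0.391 -0.269  0.08 ]]
jar [[ 0.746 -0.198  0.11 ]]
glaze [[ 0.747 -0.063  0.045]]
bowl [[0.731 0.068 0.046]]
tumb [[0.746 0.203 0.08 ]]
spoon [[0.491 0.481 0.   ]]
```

Emit:
carry_out([
  [0.072,0.065,0,0,0,0.024],
  [0.144,0.13,0,0,0,0.048],
  [0.216,0.1945,0,0,0,0.0722],
  [0.216,0.1945,0,0,0,0.0722],
  [0.216,0.1945,0,0,0,0.0722],
])

```text
t: 0.52
position: [0.2987, -0.4043, 0.4046]
tool_rot: [-0.0, 0.927, 0.375, 0.0]
ft_force: [-0.1, -0.2, -0.3]
width: 0.094
gripper_force: 0.0
```

Emit:
carry_out([
  [0.043,0.039,0,0,0,0.0144],
  [0.086,0.078,0,0,0,0.0289],
  [0.13,0.1167,0,0,0,0.0433],
  [0.173,0.1556,0,0,0,0.0578],
  [0.216,0.1945,0,0,0,0.0722],
])

```text
t: 0.93
position: [0.4262, -0.2898, 0.4045]
tool_rot: [-0.0, 0.82, 0.572, -0.0]
ft_force: [-0.9, -0.0, 0.2]
width: 0.094
gripper_force: 0.0
```

Emit:
carry_out([
  [0.043,0.039,0,0,0,0.0144],
  [0.086,0.078,0,0,0,0.0289],
  [0.13,0.1167,0,0,0,0.0433],
  [0.173,0.1556,0,0,0,0.0578],
  [0.216,0.1945,0,0,0,0.0722],
])

```text
t: 1.35
position: [0.5559, -0.1731, 0.4044]
tool_rot: [-0.0, 0.671, 0.742, -0.0]
ft_force: [0.7, -0.6, 0.7]
width: 0.094
gripper_force: 0.0
```

Emit:
carry_out([
  [0,0,-0.03,-0.0167,0,0],
  [0,0,-0.06,-0.0333,0,0],
  [0,0,-0.09,-0.05,0,0],
  [0,0,-0.12,-0.0667,0,0],
  [0,0,-0.15,-0.0833,0,0],
])

```text
t: 1.77
position: [0.5548, -0.1743, 0.3136]
tool_rot: [0.176, 0.649, 0.715, -0.193]
ft_force: [0.1, -1.7, -0.4]
width: 0.0941
gripper_force: 0.0
```

```bash
cat >> h.py <<'E'
from scipy.spatial.transform import Rotation as Ro
def pose(s=None):
    s=s or ctrl.read_state(); q=s["tool_rot"]; return s["position"],Ro.from_quat(np.r_[q[1:],q[0]]).as_matrix()
E
python3 - <<'E'
from h import *
s=ctrl.read_state(); p,R=pose(s); print(s["joint_positions"].round(3),p.round(4)); print(R.round(3))
w=s["width"]/2; ims=[]
for n in("top","scene"):
    im=ctrl.read_camera(n)[:,:,::-1].copy(); cv2.imwrite(f"pics/{n}1.png",im)
    big=cv2.resize(im,None,fx=4,fy=4,interpolation=cv2.INTER_CUBIC)
    pts=[p+R@np.array([a,sg*w,.199]) for sg in(1,-1) for a in(-.008,.008)]
    q=proj(n,pts)
    for u,v in q: cv2.circle(big,(int(u*4+2),int(v*4+2)),3,(255,0,255),-1)
    c=(q.mean(0)*4).astype(int); x=min(max(c[0]-195,0),2560-390); y=max(c[1]-240,0)
    ims.append(big[y:y+480,x:x+390]); print(n,q.round(1).tolist())
cv2.imwrite("pics/crop1.png",np.hstack(ims))
E
```

```text
[-0.308  0.448  1.565 -0.591  1.038 -0.123] [ 0.5548 -0.1743  0.3136]
[[-0.097  0.995  0.001]
 [ 0.86   0.084 -0.504]
 [-0.501 -0.048 -0.864]]
top [[439.0, 212.2], [432.0, 214.3], [449.3, 253.0], [442.0, 254.8]]
scene [[238.0, 179.3], [243.0, 183.9], [262.7, 155.6], [267.5, 160.1]]
```

View pics/crop1.png

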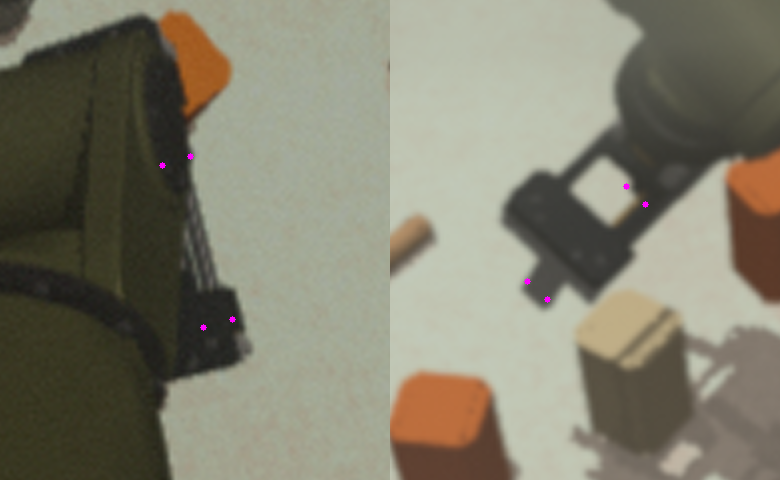

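The scene crop shows the predicted fingertip dots at (527,281) and (547,299), landing on the visible fingertip to about 1 px. The scene camera can therefore be trusted, and the top camera reads about (−7, −9) mm off.

```bash
cat >> h.py <<'E'
def tgt(g,az,th):
    "TCP pose: grasp point g (mm), tool y at azimuth az, tool tilted th deg about tool-y from straight down (+: points to +y)"
    a,t=np.radians([az,th]); y=np.array([np.cos(a),np.sin(a),0]); n=np.array([-y[1],y[0],0])
    z=np.sin(t)*n-np.cos(t)*np.array([0,0,1]); R=np.c_[np.cross(y,z),y,z]; return np.array(g)/1000-.18*z,R
def plan(stages,start=None,per=5):
    "stages: (g,az,th,rows); prints rows call by call"
    p,R=pose() if start is None else tgt(*start)
    rows=[]
    for g,az,th,n in stages:
        p1,R1=tgt(g,az,th); g0=p+.18*R[:,2]; g1=p1+.18*R1[:,2]; dv=Ro.from_matrix(R1@R.T).as_rotvec()
        for k in range(1,n+1):
            Rk=Ro.from_rotvec(dv*k/n).as_matrix()@R; rows.append((g0+(g1-g0)*k/n-.18*Rk[:,2],Rk))
        p,R=p1,R1
    P,Q=pose() if start is None else tgt(*start)
    for i in range(0,len(rows),per):
        out=[];lp,lQ=P,Q
        for q,S in rows[i:i+per]:
            out.append(np.r_[(q-P)/.6,Ro.from_matrix(S@Q.T).as_rotvec()/2/np.pi].round(4).tolist())
            st=np.linalg.norm(q-lp)*1e3,np.degrees(np.linalg.norm(Ro.from_matrix(S@lQ.T).as_rotvec()))
            if st[0]>41 or st[1]>7.1: print("FAST",st)
            lp,lQ=q,S
        print(out); P,Q=rows[min(i+per,len(rows))-1]
def where():
    p,R=pose(); print("g",((p+.18*R[:,2])*1000).round(1),"az",np.degrees(np.arctan2(R[1,1],R[0,1])).round(1),"yz",R[2,1].round(3),"zt",R[:,2].round(3))
E
python3 - <<'E'
from h import *
where()
az=6.3;n=np.array([-np.sin(np.radians(az)),np.cos(np.radians(az)),0]);zt=-.5*n-np.array([0,0,.866])
g=np.array([557.3,-244,48]); pre=g-110*zt; print(pre)
plan([(pre,az,-30,5),(g,az,-30,5)])
E
```

```text
g [ 553.6 -264.   155.7] az 4.8 yz -0.054 zt [-0.005 -0.5   -0.866]
[ 551.26461289 -189.33214745  143.26      ]
[[-0.0044, 0.0247, -0.004, 0.0001, -0.0017, 0.0008], [-0.0087, 0.0495, -0.0081, 0.0002, -0.0034, 0.0016], [-0.0131, 0.0742, -0.0123, 0.0003, -0.0051, 0.0025], [-0.0174, 0.0989, -0.0164, 0.0004, -0.0068, 0.0033], [-0.0218, 0.1235, -0.0206, 0.0005, -0.0085, 0.0041]]
[[0.002, -0.0182, -0.0318, -0.0, -0.0, 0.0], [0.004, -0.0364, -0.0635, -0.0, -0.0, 0.0], [0.006, -0.0547, -0.0953, -0.0, -0.0, 0.0], [0.008, -0.0729, -0.127, -0.0, -0.0, 0.0], [0.0101, -0.0911, -0.1588, -0.0, -0.0, 0.0]]
```

Emit:
carry_out([
  [-0.0044,0.0247,-0.004,0.0001,-0.0017,0.0008],
  [-0.0087,0.0495,-0.0081,0.0002,-0.0034,0.0016],
  [-0.0131,0.0742,-0.0123,0.0003,-0.0051,0.0025],
  [-0.0174,0.0989,-0.0164,0.0004,-0.0068,0.0033],
  [-0.0218,0.1235,-0.0206,0.0005,-0.0085,0.0041],
])

```text
t: 2.28
position: [0.5418, -0.0998, 0.3034]
tool_rot: [0.193, 0.646, 0.719, -0.169]
ft_force: [-0.2, 0.4, -0.4]
width: 0.0943
gripper_force: 0.0
```

Emit:
carry_out([
  [0.002,-0.0182,-0.0318,0,0,0],
  [0.004,-0.0364,-0.0635,0,0,0],
  [0.006,-0.0547,-0.0953,0,0,0],
  [0.008,-0.0729,-0.127,0,0,0],
  [0.008,-0.0729,-0.127,0,0,0],
])

```text
t: 2.7
position: [0.5461, -0.1454, 0.2238]
tool_rot: [0.191, 0.646, 0.719, -0.171]
ft_force: [0.2, 1.1, -0.6]
width: 0.0941
gripper_force: 0.0
```

Run:
```python
from h import *
where(); s=ctrl.read_state(); print(s["joint_positions"].round(2),s["ft_force"].round(1))
a=cv2.resize(ctrl.read_camera("scene")[120:260,180:370,::-1],None,fx=4,fy=4); cv2.imwrite("pics/pre.png",a)
az=6.3;n=np.array([-np.sin(np.radians(az)),np.cos(np.radians(az)),0])
plan([([557.3,-244,48],az,-30,4)])
```

```text
g [ 555.8 -234.2   67.6] az 6.1 yz 0.001 zt [ 0.054 -0.493 -0.868]
[-0.27  0.54  1.67 -0.66  0.84  0.06] [ 0.2  1.1 -0.6]
[[0.0004, -0.0041, -0.0091, -0.0001, 0.0001, 0.0001], [0.0008, -0.0082, -0.0181, -0.0003, 0.0002, 0.0002], [0.0011, -0.0124, -0.0272, -0.0004, 0.0003, 0.0004], [0.0015, -0.0165, -0.0363, -0.0006, 0.0004, 0.0005]]
```

View pics/pre.png

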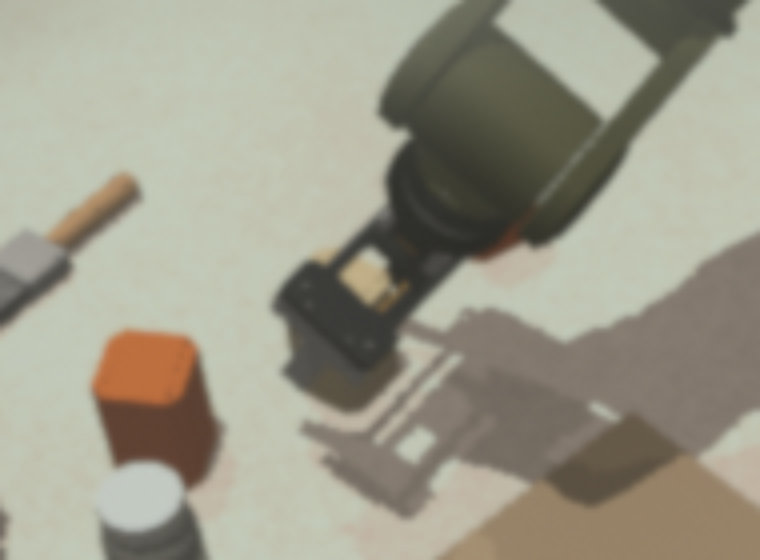

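The crop shows the fingers straddling the cup, with cream visible between them at about (365,275) and both orange cups clear. Next I finish the approach and grip.

Emit:
carry_out([
  [0.0004,-0.0041,-0.0091,0,0,0],
  [0.0008,-0.0082,-0.0181,0,0,0],
  [0.0011,-0.0124,-0.0272,0,0,0],
  [0.0015,-0.0165,-0.0345,0,0,0],
  [0.0015,-0.0165,-0.0345,0,0,0],
])

```text
t: 3.17
position: [0.5474, -0.154, 0.2047]
tool_rot: [0.194, 0.645, 0.719, -0.171]
ft_force: [-0.1, 0.3, -0.6]
width: 0.0939
gripper_force: 0.0
```

Emit:
carry_out([
  [0,0,0,0,0,0],
  [0,0,0,0,0,0],
  [0,0,0,0,0,0],
  [0,0,0,0,0,0],
  [0,0,0,0,0,0],
], hand=0.3, force=30)

```text
t: 3.58
position: [0.5475, -0.1537, 0.2056]
tool_rot: [0.194, 0.645, 0.719, -0.171]
ft_force: [-1.7, 0.1, 0.9]
width: 0.0642
gripper_force: 0.7
```

Emit:
carry_out([
  [0,0,0,0,0,0],
  [0,0,0,0,0,0],
  [0,0,0,0,0,0],
  [0,0,0,0,0,0],
])

```text
t: 3.92
position: [0.5474, -0.1537, 0.2055]
tool_rot: [0.194, 0.645, 0.719, -0.171]
ft_force: [-3.2, 0.7, 4.0]
width: 0.0559
gripper_force: 30.0
```

Run:
```python
from h import *
where(); s=ctrl.read_state(); print(s["width"],s["gripper_force"],s["ft_force"].round(1))
p,R=pose(); g=(p+.18*R[:,2])*1000
az0=6.3
# lift, carry+yaw to tile with tilt to +60
G=np.array([564,-5,170.])
plan([(g+[0,0,122],az0,-30,5),(G,-6,0+-30,10),(G,-6,60,15)])
```

```text
g [ 558.  -243.1   49.6] az 6.3 yz 0.005 zt [ 0.059 -0.496 -0.866]
0.055856693470588685 29.96772914505982 [-3.2  0.7  4. ]
[[0.0002, 0.0, 0.0407, -0.0, 0.0001, 0.0], [0.0005, 0.0001, 0.0813, -0.0, 0.0003, 0.0], [0.0007, 0.0001, 0.122, -0.0001, 0.0004, 0.0], [0.0009, 0.0001, 0.1627, -0.0001, 0.0006, 0.0], [0.0011, 0.0001, 0.2033, -0.0001, 0.0007, 0.0001]]
[[0.0042, 0.04, -0.0003, -0.0, -0.0, -0.0034], [0.0084, 0.0799, -0.0005, -0.0, 0.0, -0.0068], [0.0126, 0.1198, -0.0008, -0.0, -0.0, -0.0102], [0.0169, 0.1596, -0.0011, -0.0, -0.0, -0.0137], [0.0211, 0.1993, -0.0013, -0.0, -0.0, -0.0171]]
[[0.0042, 0.0397, -0.0003, -0.0, 0.0, -0.0034], [0.0084, 0.0792, -0.0005, -0.0, 0.0, -0.0068], [0.0127, 0.1188, -0.0008, -0.0, 0.0, -0.0102], [0.0169, 0.1582, -0.0011, -0.0, 0.0, -0.0137], [0.0211, 0.1976, -0.0013, -0.0, 0.0, -0.0171]]
[[-0.0029, -0.0278, 0.0143, 0.0166, -0.0017, 0.0], [-0.006, -0.057, 0.0255, 0.0332, -0.0035, 0.0], [-0.0092, -0.0871, 0.0336, 0.0497, -0.0052, 0.0], [-0.0124, -0.118, 0.0385, 0.0663, -0.007, 0.0], [-0.0157, -0.1492, 0.0402, 0.0829, -0.0087, 0.0]]
[[-0.0033, -0.0312, -0.0016, 0.0166, -0.0017, 0.0], [-0.0065, -0.062, -0.0066, 0.0332, -0.0035, -0.0], [-0.0097, -0.0922, -0.0147, 0.0497, -0.0052, 0.0], [-0.0128, -0.1214, -0.0259, 0.0663, -0.007, 0.0], [-0.0157, -0.1492, -0.0402, 0.0829, -0.0087, 0.0]]
[[-0.0028, -0.0262, -0.0171, 0.0166, -0.0017, -0.0], [-0.0053, -0.0505, -0.0369, 0.0332, -0.0035, -0.0], [-0.0076, -0.0725, -0.0591, 0.0497, -0.0052, -0.0], [-0.0097, -0.0922, -0.0835, 0.0663, -0.007, -0.0], [-0.0115, -0.1092, -0.1098, 0.0829, -0.0087, -0.0]]
```

Emit:
carry_out([
  [0,0,0.04,0,0,0],
  [0,0,0.08,0,0,0],
  [0,0,0.12,0,0,0],
  [0,0,0.16,0,0,0],
  [0,0,0.2,0,0,0],
])

```text
t: 4.33
position: [0.5474, -0.1536, 0.3262]
tool_rot: [0.194, 0.645, 0.719, -0.171]
ft_force: [-0.1, -0.4, -2.2]
width: 0.056
gripper_force: 30.0
```

Emit:
carry_out([
  [0.0042,0.04,0,0,0,-0.0034],
  [0.0084,0.08,0,0,0,-0.0068],
  [0.0126,0.12,0,0,0,-0.0102],
  [0.0169,0.16,0,0,0,-0.0137],
  [0.021,0.2,0,0,0,-0.0171],
])

```text
t: 4.75
position: [0.5601, -0.0325, 0.3252]
tool_rot: [0.185, 0.683, 0.683, -0.181]
ft_force: [0.7, -0.9, -1.5]
width: 0.0558
gripper_force: 30.0
```

Emit:
carry_out([
  [0.0042,0.04,0,0,0,-0.0034],
  [0.0084,0.08,0,0,0,-0.0068],
  [0.0126,0.12,0,0,0,-0.0102],
  [0.0169,0.16,0,0,0,-0.0137],
  [0.021,0.2,0,0,0,-0.0171],
])

```text
t: 5.17
position: [0.5728, 0.0875, 0.3251]
tool_rot: [0.175, 0.719, 0.645, -0.191]
ft_force: [0.6, 0.5, -2.2]
width: 0.0558
gripper_force: 30.0
```

Emit:
carry_out([
  [-0.0029,-0.0278,0.0143,0.0166,-0.0017,0],
  [-0.006,-0.057,0.0255,0.0332,-0.0035,0],
  [-0.0092,-0.0871,0.0336,0.0497,-0.0052,0],
  [-0.0124,-0.118,0.0385,0.0663,-0.007,0],
  [-0.0157,-0.1492,0.0402,0.0829,-0.0087,0],
])

```text
t: 5.58
position: [0.5632, -0.0039, 0.3499]
tool_rot: [0.001, 0.744, 0.668, 0.004]
ft_force: [0.0, 0.6, -2.0]
width: 0.056
gripper_force: 30.0
```

Run:
```python
from h import *
where(); s=ctrl.read_state(); print(s["joint_positions"].round(2),s["width"],s["ft_force"].round(1))
```

```text
g [564.5  -3.  169.9] az -6.1 yz 0.006 zt [ 0.007  0.005 -1.   ]
[-0.07  0.38  1.55  0.01  1.21  0.03] 0.056009305786888876 [ 0.   0.6 -2. ]
```

Emit:
carry_out([
  [-0.0033,-0.0312,-0.0016,0.0166,-0.0017,0],
  [-0.0065,-0.062,-0.0066,0.0332,-0.0035,0],
  [-0.0097,-0.0922,-0.0147,0.0497,-0.0052,0],
  [-0.0128,-0.1214,-0.0259,0.0663,-0.007,0],
  [-0.0157,-0.1492,-0.0402,0.0829,-0.0087,0],
])

```text
t: 6.0
position: [0.5538, -0.0938, 0.3254]
tool_rot: [-0.173, 0.719, 0.644, 0.196]
ft_force: [0.7, 0.6, -1.9]
width: 0.0555
gripper_force: 30.0
```

Emit:
carry_out([
  [-0.0028,-0.0262,-0.0171,0.0166,-0.0017,0],
  [-0.0053,-0.0505,-0.0369,0.0332,-0.0035,0],
  [-0.0076,-0.0725,-0.0591,0.0497,-0.0052,0],
  [-0.0097,-0.0922,-0.0835,0.0663,-0.007,0],
  [-0.0115,-0.1092,-0.1098,0.0829,-0.0087,0],
])

```text
t: 6.42
position: [0.5469, -0.1592, 0.2589]
tool_rot: [-0.335, 0.644, 0.577, 0.374]
ft_force: [-1.0, -0.2, -2.2]
width: 0.0559
gripper_force: 30.0
```

Run:
```python
from h import *
where(); s=ctrl.read_state(); print(s["joint_positions"].round(2),s["width"],s["ft_force"].round(1))
a=cv2.resize(ctrl.read_camera("scene")[150:350,230:500,::-1],None,fx=2.9,fy=2.9); cv2.imwrite("pics/lay.png",a)
p,R=pose(); g=(p+.18*R[:,2])*1000
plan([([564,-8,42],-6,60,10)])
```

```text
g [564.3  -3.9 169.7] az -6.4 yz 0.001 zt [ 0.097  0.863 -0.496]
[-0.45  0.58  1.58  0.96  1.54 -0.67] 0.0558564263433392 [-1.  -0.2 -2.2]
[[0.0003, -0.0004, -0.0205, -0.0002, -0.0, 0.0001], [0.0005, -0.0009, -0.0411, -0.0004, -0.0001, 0.0002], [0.0008, -0.0013, -0.0616, -0.0007, -0.0001, 0.0004], [0.0011, -0.0018, -0.0822, -0.0009, -0.0002, 0.0005], [0.0014, -0.0022, -0.1027, -0.0011, -0.0002, 0.0006]]
[[0.0003, -0.0004, -0.0205, -0.0002, -0.0, 0.0001], [0.0005, -0.0009, -0.0411, -0.0004, -0.0001, 0.0002], [0.0008, -0.0013, -0.0616, -0.0007, -0.0001, 0.0004], [0.0011, -0.0017, -0.0822, -0.0009, -0.0002, 0.0005], [0.0014, -0.0022, -0.1027, -0.0011, -0.0002, 0.0006]]
```

View pics/lay.png

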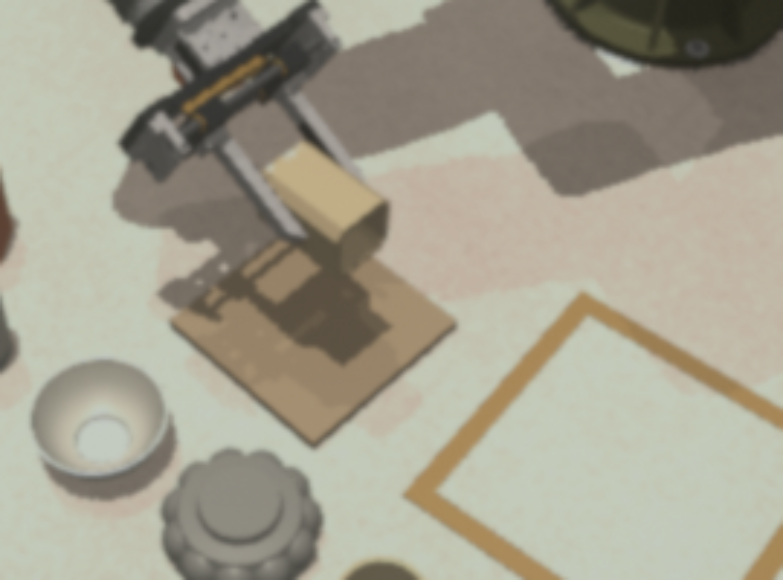

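The cup is held lying level above the tile with its mouth towards +y (dark opening near (365,230)). I lower it in steps and watch the contact force.

Emit:
carry_out([
  [0,0,-0.025,0,0,0],
  [0,0,-0.065,0,0,0],
  [0,0,-0.105,0,0,0],
  [0,0,-0.145,0,0,0],
  [0,0,-0.165,0,0,0],
])

```text
t: 6.88
position: [0.5467, -0.1573, 0.158]
tool_rot: [-0.334, 0.646, 0.578, 0.37]
ft_force: [0.0, -0.3, -1.9]
width: 0.0559
gripper_force: 30.0
```

Emit:
carry_out([
  [0,0,-0.02,0,0,0],
  [0,0,-0.035,0,0,0],
  [0,0,-0.042,0,0,0],
  [0,0,-0.042,0,0,0],
])

```text
t: 7.22
position: [0.5473, -0.1583, 0.1361]
tool_rot: [-0.334, 0.644, 0.578, 0.373]
ft_force: [-3.3, 1.1, 3.5]
width: 0.0557
gripper_force: 30.0
```

Emit:
carry_out([
  [0,0,-0.0025,0,0,0],
  [0,0,-0.0025,0,0,0],
])

```text
t: 7.38
position: [0.5474, -0.1584, 0.1359]
tool_rot: [-0.334, 0.644, 0.578, 0.373]
ft_force: [-8.4, 0.2, 15.9]
width: 0.0556
gripper_force: 30.0
```

Emit:
carry_out([
  [0,0,-0.0025,0,0,0],
  [0,0,-0.0025,0,0,0],
])

```text
t: 7.55
position: [0.5474, -0.1586, 0.1352]
tool_rot: [-0.334, 0.643, 0.578, 0.374]
ft_force: [-13.8, -3.1, 25.6]
width: 0.0559
gripper_force: 30.0
```

Run:
```python
from h import *
where(); s=ctrl.read_state(); print(s["width"],s["ft_force"].round(1),s["moment"].round(2))
```

```text
g [564.3  -3.3  45.7] az -6.1 yz 0.002 zt [ 0.094  0.863 -0.497]
0.05593815369193419 [-13.8  -3.1  25.6] [2.9  1.13 1.88]
```

Emit:
carry_out([
  [0,0,0.004,0,0,0],
  [0,0,0.004,0,0,0],
  [0,0,0.004,0,0,0],
])

```text
t: 7.8
position: [0.5474, -0.1586, 0.1358]
tool_rot: [-0.333, 0.645, 0.578, 0.373]
ft_force: [-0.7, -3.7, 6.9]
width: 0.056
gripper_force: 30.0
```

Emit:
carry_out([
  [0,0,0,0,0,0],
  [0,0,0,0,0,0],
  [0,0,0,0,0,0],
  [0,0,0,0,0,0],
  [0,0,0,0,0,0],
], hand=1)

```text
t: 8.22
position: [0.547, -0.1582, 0.1346]
tool_rot: [-0.334, 0.645, 0.578, 0.372]
ft_force: [0.2, -0.9, -0.5]
width: 0.0862
gripper_force: 0.0
```

Emit:
carry_out([
  [0,0,0,0,0,0],
  [-0.0052,-0.048,0.0276,0,0,0],
  [-0.0104,-0.0959,0.0552,0,0,0],
  [-0.0157,-0.1438,0.0828,0,0,0],
  [-0.021,-0.192,0.11,0,0,0],
])

```text
t: 8.63
position: [0.534, -0.2747, 0.2015]
tool_rot: [-0.334, 0.645, 0.578, 0.372]
ft_force: [1.1, -0.1, -0.2]
width: 0.0943
gripper_force: 0.0
```

Run:
```python
from h import *
where(); s=ctrl.read_state(); print(s["width"],s["ft_force"].round(1))
a=ctrl.read_camera("scene")[:,:,::-1]; b=ctrl.read_camera("top")[:,:,::-1]; cv2.imwrite("pics/s2.png",a);cv2.imwrite("pics/t2.png",b)
cv2.imwrite("pics/c2.png",np.hstack([cv2.resize(a[180:330,260:420],(400,375)),cv2.resize(b[180:330,240:400],(400,375))]))
```

```text
g [ 551.  -119.7  111.6] az -6.3 yz -0.001 zt [ 0.094  0.861 -0.5  ]
0.0942796239703794 [ 1.1 -0.1 -0.2]
```

View pics/c2.png

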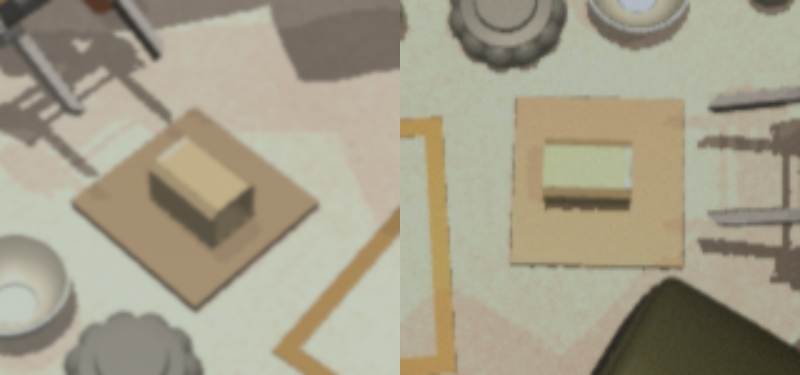

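Both views show the cup lying near the tile's middle, mouth to +y. The fingertips are visible in the top view at crop pixels (710,105) and (710,215), which lets me check the top camera too.

Run:
```python
from h import *
s=ctrl.read_state(); p,R=pose(s)
print("tip pred top",[proj("top",p+R@np.array([a,sg*(s["width"]/2+.005),.199])).round(1).tolist() for sg in(1,-1) for a in(-.008,.008)],"seen (364,222),(364,267)")
for n,f,cs,ts in(("top","t2",(315,245),(300,280)),("scene","s2",(345,248),(312,275))):
    hsv=cv2.cvtColor(cv2.imread(f"pics/{f}.png"),cv2.COLOR_BGR2HSV); H,S,V=[hsv[:,:,i].astype(int) for i in range(3)]
    M=lambda b:(b*255).astype(np.uint8)
    print(n,hsv[cs[1],cs[0]],hsv[ts[1],ts[0]])
    t=blob(M((S>50)&(V>50)&(H<38)),ts); print("tile",rect(n,t,.012))
    lo=24 if n=="top" else 0
    c=blob(M((V>(163 if n=="scene" else 130))&(H>=lo)&(H<40)&(S>45)),cs); print("cup top",cv2.contourArea(c),rect(n,c,.068))
```

```text
tip pred top [[[364.3, 222.1]], [[361.4, 220.5]], [[363.9, 266.5]], [[361.0, 265.6]]] seen (364,222),(364,267)
top [ 34  47 184] [ 21  77 180]
tile [556.   -8.2 171.7 171.1  -6. ]
cup top 513.5 [560.6   4.9  75.7  40.8  -4.8]
scene [ 21  75 193] [ 17  78 164]
tile [ 5.644e+02  4.000e-01  1.719e+02  1.720e+02 -6.100e+00]
cup top 1927.5 [593.1  23.  154.9 156.4  -6.5]
```

Run:
```python
from h import *
az=-6.2;n=np.array([-np.sin(np.radians(az)),np.cos(np.radians(az)),0]);zt=-.5*n-np.array([0,0,.866])
g=np.array([564.3,4.3,41]); pre=g-95*zt; print(pre)
plan([([555,-60,210],az,26,5),([566,40,200],az,-6,5),(pre,az,-30,5),(g,az,-30,5)])
```

```text
[569.4299694   51.52217079 123.27      ]
FAST (np.float64(44.34646965306051), np.float64(6.77892406634939))
FAST (np.float64(44.25277323890378), np.float64(6.778924066349391))
FAST (np.float64(44.0045821774837), np.float64(6.77892406634939))
FAST (np.float64(43.60277034861947), np.float64(6.778924066349393))
FAST (np.float64(43.04875280202866), np.float64(6.778924066349393))
[[0.0035, 0.0403, 0.0619, -0.0187, 0.0022, 0.0001], [0.0073, 0.0838, 0.1213, -0.0374, 0.0044, 0.0002], [0.0115, 0.1304, 0.1777, -0.0561, 0.0066, 0.0004], [0.016, 0.1797, 0.231, -0.0748, 0.0088, 0.0005], [0.0207, 0.2312, 0.2807, -0.0935, 0.011, 0.0006]]
[[0.007, 0.064, 0.0096, -0.0177, 0.0019, -0.0], [0.0141, 0.1293, 0.0158, -0.0353, 0.0038, -0.0], [0.0214, 0.1954, 0.0183, -0.053, 0.0058, -0.0], [0.0286, 0.262, 0.017, -0.0707, 0.0077, -0.0], [0.0359, 0.3286, 0.0121, -0.0884, 0.0096, -0.0]]
[[0.0038, 0.0286, -0.0292, -0.0133, 0.0014, 0.0], [0.0076, 0.0567, -0.0606, -0.0265, 0.0029, 0.0], [0.0113, 0.0843, -0.0939, -0.0398, 0.0043, 0.0], [0.015, 0.1112, -0.1292, -0.053, 0.0058, 0.0], [0.0185, 0.1372, -0.1664, -0.0663, 0.0072, 0.0]]
[[-0.0017, -0.0157, -0.0274, -0.0, 0.0, 0.0], [-0.0034, -0.0315, -0.0548, -0.0, 0.0, 0.0], [-0.0051, -0.0472, -0.0823, -0.0, 0.0, 0.0], [-0.0068, -0.063, -0.1097, -0.0, 0.0, 0.0], [-0.0085, -0.0787, -0.1371, -0.0, 0.0, 0.0]]
```

Emit:
carry_out([
  [0.0035,0.04,0.058,-0.0187,0.0022,0],
  [0.0073,0.08,0.114,-0.0374,0.0044,0],
  [0.0115,0.122,0.168,-0.0561,0.0066,0],
  [0.016,0.17,0.215,-0.0748,0.0088,0],
  [0.0207,0.22,0.26,-0.0935,0.011,0],
])

```text
t: 9.15
position: [0.5465, -0.1398, 0.358]
tool_rot: [-0.15, 0.727, 0.649, 0.166]
ft_force: [0.8, -0.8, 0.4]
width: 0.0938
gripper_force: 0.0
```

Emit:
carry_out([
  [0.007,0.064,0.0096,-0.0177,0.0019,0],
  [0.0141,0.1293,0.0158,-0.0353,0.0038,0],
  [0.0214,0.1954,0.0183,-0.053,0.0058,0],
  [0.0286,0.262,0.017,-0.0707,0.0077,0],
  [0.0359,0.3286,0.0121,-0.0884,0.0096,0],
])

```text
t: 9.57
position: [0.5679, 0.0583, 0.3642]
tool_rot: [0.036, 0.745, 0.665, -0.04]
ft_force: [-0.3, -0.4, -0.9]
width: 0.0943
gripper_force: 0.0
```

Emit:
carry_out([
  [0.0038,0.0286,-0.0262,-0.0133,0.0014,0],
  [0.0076,0.0567,-0.05,-0.0265,0.0029,0],
  [0.0113,0.0843,-0.08,-0.0398,0.0043,0],
  [0.015,0.1112,-0.11,-0.053,0.0058,0],
  [0.0185,0.1372,-0.14,-0.0663,0.0072,0],
])

```text
t: 9.98
position: [0.579, 0.1396, 0.2786]
tool_rot: [0.173, 0.72, 0.644, -0.194]
ft_force: [-0.5, -1.3, -0.9]
width: 0.0942
gripper_force: 0.0
```

Run:
```python
from h import *
where(); g=np.array([564.3,4.3,41]); plan([(g,-6.2,-30,5)])
```

```text
g [568.9  50.  122.9] az -6.4 yz -0.0 zt [-0.056 -0.498 -0.865]
[[-0.0016, -0.0153, -0.0272, 0.0, -0.0, 0.0001], [-0.0033, -0.0306, -0.0545, 0.0001, -0.0, 0.0002], [-0.0049, -0.0459, -0.0817, 0.0001, -0.0, 0.0003], [-0.0066, -0.0612, -0.109, 0.0002, -0.0, 0.0004], [-0.0082, -0.0764, -0.1362, 0.0002, -0.0, 0.0005]]
```

Emit:
carry_out([
  [-0.0016,-0.0153,-0.0272,0,0,0],
  [-0.0033,-0.0306,-0.0545,0,0,0],
  [-0.0049,-0.0459,-0.0817,0,0,0],
  [-0.0066,-0.0612,-0.109,0,0,0],
  [-0.0082,-0.0764,-0.136,0,0,0],
])

```text
t: 10.4
position: [0.5739, 0.0924, 0.1969]
tool_rot: [0.171, 0.72, 0.644, -0.192]
ft_force: [-0.1, 0.3, 0.4]
width: 0.0939
gripper_force: 0.0
```

Emit:
carry_out([
  [0,0,0,0,0,0],
  [0,0,0,0,0,0],
  [0,0,0,0,0,0],
  [0,0,0,0,0,0],
  [0,0,0,0,0,0],
], hand=0.3)

```text
t: 10.82
position: [0.5747, 0.0927, 0.1993]
tool_rot: [0.172, 0.721, 0.643, -0.192]
ft_force: [-0.2, 0.4, 0.3]
width: 0.0642
gripper_force: 0.0
```

Emit:
carry_out([
  [0,0,0,0,0,0],
  [0,0,0,0,0,0],
  [0,0,0,0,0,0],
  [0,0,0,0,0,0],
])

```text
t: 11.15
position: [0.5747, 0.0925, 0.199]
tool_rot: [0.172, 0.721, 0.643, -0.192]
ft_force: [-0.3, 3.6, 7.0]
width: 0.056
gripper_force: 30.0
```

Run:
```python
from h import *
where(); s=ctrl.read_state(); print(s["width"],s["gripper_force"],s["ft_force"].round(1))
p,R=pose(); g=(p+.18*R[:,2])*1000
plan([(g+[0,0,100],-6.3,-30,5),([559.7,-4,150],-6.3,60,15)])
```

```text
g [564.7   3.4  42.9] az -6.5 yz 0.001 zt [-0.056 -0.495 -0.867]
0.05595806808079027 30.00121606135508 [-0.3  3.6  7. ]
[[-0.0, 0.0001, 0.0333, -0.0001, 0.0, 0.0001], [-0.0001, 0.0003, 0.0665, -0.0002, 0.0001, 0.0002], [-0.0001, 0.0004, 0.0998, -0.0002, 0.0001, 0.0003], [-0.0002, 0.0006, 0.133, -0.0003, 0.0002, 0.0004], [-0.0002, 0.0007, 0.1663, -0.0004, 0.0002, 0.0005]]
[[-0.0036, -0.0286, 0.015, 0.0166, -0.0018, -0.0], [-0.0074, -0.0586, 0.0271, 0.0331, -0.0037, -0.0], [-0.0113, -0.0896, 0.036, 0.0497, -0.0055, -0.0], [-0.0152, -0.1212, 0.0417, 0.0663, -0.0073, -0.0], [-0.0192, -0.1532, 0.0441, 0.0828, -0.0091, -0.0]]
[[-0.004, -0.032, -0.0009, 0.0166, -0.0018, 0.0], [-0.0079, -0.0636, -0.005, 0.0331, -0.0037, 0.0], [-0.0118, -0.0946, -0.0123, 0.0497, -0.0055, -0.0], [-0.0156, -0.1246, -0.0228, 0.0663, -0.0073, -0.0], [-0.0192, -0.1532, -0.0362, 0.0828, -0.0091, 0.0]]
[[-0.0034, -0.027, -0.0163, 0.0166, -0.0018, 0.0], [-0.0067, -0.0521, -0.0353, 0.0331, -0.0037, 0.0], [-0.0097, -0.075, -0.0567, 0.0497, -0.0055, -0.0], [-0.0124, -0.0954, -0.0803, 0.0663, -0.0073, 0.0], [-0.0148, -0.1133, -0.1059, 0.0828, -0.0091, 0.0]]
```

Emit:
carry_out([
  [0,0,0.033,0,0,0],
  [0,0,0.066,0,0,0],
  [0,0,0.1,0,0,0],
  [0,0,0.133,0,0,0],
  [0,0,0.166,0,0,0],
])

```text
t: 11.57
position: [0.5743, 0.0921, 0.2986]
tool_rot: [0.171, 0.721, 0.643, -0.193]
ft_force: [1.0, 0.3, -1.4]
width: 0.0559
gripper_force: 30.0
```

Emit:
carry_out([
  [-0.0036,-0.0286,0.015,0.0166,-0.0018,0],
  [-0.0074,-0.0586,0.0271,0.0331,-0.0037,0],
  [-0.0113,-0.0896,0.036,0.0497,-0.0055,0],
  [-0.0152,-0.1212,0.0417,0.0663,-0.0073,0],
  [-0.0192,-0.1532,0.0441,0.0828,-0.0091,0],
])

```text
t: 11.98
position: [0.5628, -0.0006, 0.325]
tool_rot: [-0.003, 0.746, 0.666, 0.002]
ft_force: [0.8, 0.4, -1.6]
width: 0.0561
gripper_force: 30.0
```

Emit:
carry_out([
  [-0.004,-0.032,-0.0009,0.0166,-0.0018,0],
  [-0.0079,-0.0636,-0.005,0.0331,-0.0037,0],
  [-0.0118,-0.0946,-0.0123,0.0497,-0.0055,0],
  [-0.0156,-0.1246,-0.0228,0.0663,-0.0073,0],
  [-0.0192,-0.1532,-0.0362,0.0828,-0.0091,0],
])

```text
t: 12.4
position: [0.5512, -0.0928, 0.3028]
tool_rot: [-0.175, 0.72, 0.643, 0.195]
ft_force: [-0.1, 0.3, -1.6]
width: 0.0557
gripper_force: 30.0
```

Emit:
carry_out([
  [-0.0034,-0.027,-0.0163,0.0166,-0.0018,0],
  [-0.0067,-0.0521,-0.0353,0.0331,-0.0037,0],
  [-0.0097,-0.075,-0.0567,0.0497,-0.0055,0],
  [-0.0124,-0.0954,-0.0803,0.0663,-0.0073,0],
  [-0.0148,-0.1133,-0.1059,0.0828,-0.0091,0],
])

```text
t: 12.82
position: [0.5424, -0.1607, 0.2387]
tool_rot: [-0.336, 0.645, 0.576, 0.374]
ft_force: [-0.3, 0.2, -1.9]
width: 0.056
gripper_force: 30.0
```

Run:
```python
from h import *
where(); s=ctrl.read_state(); print(s["width"],s["gripper_force"],s["ft_force"].round(1),s["joint_positions"].round(2))
plan([([559.7,-10,64],-6,60,5)])
```

```text
g [559.3  -5.1 149.6] az -6.3 yz -0.003 zt [ 0.094  0.864 -0.495]
0.05602905260041236 29.999645768548362 [-0.3  0.2 -1.9] [-0.46  0.6   1.6   0.96  1.52 -0.7 ]
[[0.0004, -0.0015, -0.0282, -0.0002, -0.0001, 0.0002], [0.0007, -0.0029, -0.0564, -0.0004, -0.0002, 0.0004], [0.0011, -0.0044, -0.0847, -0.0006, -0.0002, 0.0005], [0.0014, -0.0058, -0.1129, -0.0008, -0.0003, 0.0007], [0.0018, -0.0073, -0.1411, -0.001, -0.0004, 0.0009]]
```

Emit:
carry_out([
  [0.0004,-0.0015,-0.028,0,0,0],
  [0.0007,-0.003,-0.0565,0,0,0],
  [0.001,-0.0045,-0.0847,0,0,0],
  [0.0014,-0.006,-0.113,0,0,0],
  [0.0018,-0.0073,-0.141,0,0,0],
])

```text
t: 13.23
position: [0.5435, -0.1642, 0.1535]
tool_rot: [-0.336, 0.646, 0.577, 0.371]
ft_force: [-0.3, -0.6, -2.1]
width: 0.0558
gripper_force: 30.0
```

Emit:
carry_out([
  [0,0,-0.003,0,0,0],
  [0,0,-0.006,0,0,0],
  [0,0,-0.006,0,0,0],
])

```text
t: 13.48
position: [0.5438, -0.1641, 0.1514]
tool_rot: [-0.335, 0.645, 0.577, 0.372]
ft_force: [0.2, -0.2, -2.3]
width: 0.0559
gripper_force: 30.0
```

Run:
```python
from h import *
where(); s=ctrl.read_state(); print(s["ft_force"].round(1),s["moment"].round(2))
```

```text
g [560.4  -9.   61.6] az -6.3 yz -0.004 zt [ 0.093  0.862 -0.499]
[ 0.2 -0.2 -2.3] [-0.67  0.02  0.06]
```

Emit:
carry_out([
  [0,0,-0.004,0,0,0],
  [0,0,-0.004,0,0,0],
])

```text
t: 13.65
position: [0.5438, -0.1641, 0.1491]
tool_rot: [-0.335, 0.645, 0.577, 0.372]
ft_force: [0.5, -0.1, -2.3]
width: 0.0557
gripper_force: 30.0
```

Emit:
carry_out([
  [0,0,-0.0025,0,0,0],
  [0,0,-0.0025,0,0,0],
])

```text
t: 13.82
position: [0.5437, -0.1641, 0.1473]
tool_rot: [-0.335, 0.645, 0.577, 0.372]
ft_force: [-0.4, 0.7, -1.0]
width: 0.0557
gripper_force: 30.0
```

Emit:
carry_out([
  [0,0,-0.0025,0,0,0],
  [0,0,-0.0025,0,0,0],
])

```text
t: 13.98
position: [0.5436, -0.164, 0.1455]
tool_rot: [-0.336, 0.645, 0.577, 0.372]
ft_force: [0.4, 0.4, -1.7]
width: 0.0558
gripper_force: 30.0
```

Emit:
carry_out([
  [0,0,-0.002,0,0,0],
  [0,0,-0.002,0,0,0],
])

```text
t: 14.15
position: [0.5436, -0.1641, 0.1442]
tool_rot: [-0.336, 0.645, 0.577, 0.372]
ft_force: [0.1, 0.1, -1.8]
width: 0.0553
gripper_force: 30.0
```

Emit:
carry_out([
  [0,0,-0.002,0,0,0],
  [0,0,-0.002,0,0,0],
])

```text
t: 14.32
position: [0.5437, -0.1641, 0.1432]
tool_rot: [-0.336, 0.645, 0.577, 0.372]
ft_force: [-0.4, 0.4, -0.5]
width: 0.0561
gripper_force: 30.0
```

Emit:
carry_out([
  [0,0,-0.002,0,0,0],
  [0,0,-0.002,0,0,0],
])

```text
t: 14.48
position: [0.5437, -0.1643, 0.1429]
tool_rot: [-0.336, 0.645, 0.577, 0.372]
ft_force: [-6.7, -2.1, 10.6]
width: 0.0563
gripper_force: 30.0
```

Emit:
carry_out([
  [0,0,-0.002,0,0,0],
  [0,0,-0.002,0,0,0],
])

```text
t: 14.65
position: [0.5437, -0.1645, 0.1425]
tool_rot: [-0.336, 0.644, 0.577, 0.373]
ft_force: [-10.3, -4.3, 21.2]
width: 0.0561
gripper_force: 30.0
```

Emit:
carry_out([
  [0,0,0.003,0,0,0],
  [0,0,0.003,0,0,0],
  [0,0,0.003,0,0,0],
])

```text
t: 14.9
position: [0.5438, -0.1643, 0.143]
tool_rot: [-0.335, 0.645, 0.577, 0.372]
ft_force: [-2.5, -4.1, 5.9]
width: 0.0561
gripper_force: 30.0
```

Emit:
carry_out([
  [0,0,0,0,0,0],
  [0,0,0,0,0,0],
  [0,0,0,0,0,0],
  [0,0,0,0,0,0],
  [0,0,0,0,0,0],
], hand=1)

```text
t: 15.32
position: [0.5437, -0.164, 0.1424]
tool_rot: [-0.336, 0.645, 0.577, 0.372]
ft_force: [-0.2, -0.4, 0.6]
width: 0.0855
gripper_force: 0.0
```

Emit:
carry_out([
  [0,0,0,0,0,0],
  [-0.0052,-0.048,0.0276,0,0,0],
  [-0.0104,-0.0959,0.0552,0,0,0],
  [-0.0157,-0.1438,0.0828,0,0,0],
  [-0.021,-0.192,0.11,0,0,0],
])

```text
t: 15.73
position: [0.5308, -0.2804, 0.2094]
tool_rot: [-0.336, 0.645, 0.577, 0.371]
ft_force: [-0.2, 1.2, 0.4]
width: 0.094
gripper_force: 0.0
```

Run:
```python
from h import *
where()
a=ctrl.read_camera("scene")[:,:,::-1]; b=ctrl.read_camera("top")[:,:,::-1]; cv2.imwrite("pics/s3.png",a);cv2.imwrite("pics/t3.png",b)
cv2.imwrite("pics/c3.png",np.hstack([cv2.resize(a[180:330,260:420],(400,375)),cv2.resize(b[180:330,240:400],(400,375))]))
hsv=cv2.cvtColor(b,cv2.COLOR_BGR2HSV); H,S,V=[hsv[:,:,i].astype(int) for i in range(3)]
t=blob(((S>50)&(V>50)&(H<38)).astype(np.uint8)*255,(300,280)); print("tile top",rect("top",t,.012))
hsv=cv2.cvtColor(a,cv2.COLOR_BGR2HSV); H,S,V=[hsv[:,:,i].astype(int) for i in range(3)]
t=blob(((S>50)&(V>50)&(H<38)).astype(np.uint8)*255,(312,275)); print("tile scene",rect("scene",t,.012))
```

```text
g [ 547.4 -125.3  119.6] az -6.3 yz -0.005 zt [ 0.092  0.862 -0.499]
tile top [556.   -8.7 170.4 171.1  -5.9]
tile scene [564.5   0.6 171.4 171.7  -6.3]
```

View pics/c3.png

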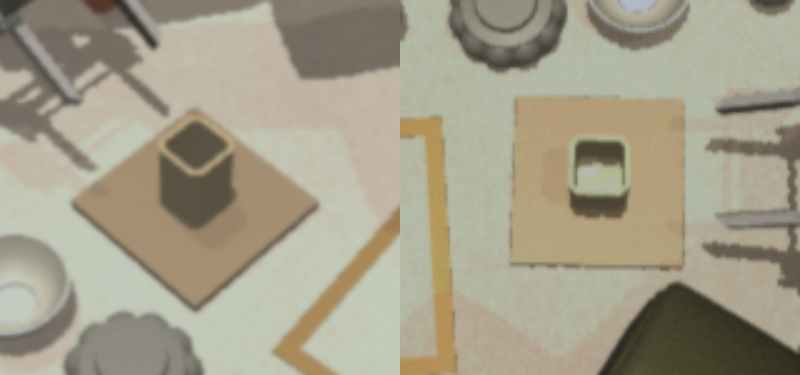

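The cup stands mouth-up in the middle of the tile: the rim is at crop (599,167), and the tile at (598,182) in the top view. Next I set up the push with two open fingertips against the tile's −y edge.

Run:
```python
from h import *
print("rim",ray("top",(240+199/2.5,180+167/2.5),.096).round(4),ray("scene",(260+196/2.5,180+142/2.5),.096).round(4))
plan([([547.5,-125,150],-6,15,7),([547.5,-127,110],-6,0,3),([547.5,-127,24],-6,0,5)])
```

```text
rim [[ 0.5558 -0.0078  0.096 ]] [[ 0.5588 -0.0056  0.096 ]]
[[0.0021, 0.019, 0.035, -0.0177, 0.0019, 0.0002], [0.0045, 0.0411, 0.0677, -0.0355, 0.0039, 0.0004], [0.0072, 0.0658, 0.0979, -0.0532, 0.0058, 0.0005], [0.0101, 0.0931, 0.1252, -0.0709, 0.0077, 0.0007], [0.0132, 0.1224, 0.1495, -0.0886, 0.0097, 0.0009]]
[[0.0033, 0.0311, 0.0209, -0.0177, 0.0019, 0.0002], [0.0066, 0.0635, 0.0383, -0.0355, 0.0039, 0.0004], [0.0093, 0.0878, 0.0217, -0.0493, 0.0053, 0.0004], [0.012, 0.1125, 0.0029, -0.0631, 0.0068, 0.0003], [0.0148, 0.1374, -0.0182, -0.0769, 0.0083, 0.0003]]
[[0.0, 0.0, -0.0287, 0.0, 0.0, 0.0], [0.0, 0.0, -0.0573, 0.0, 0.0, 0.0], [0.0, 0.0, -0.086, 0.0, 0.0, 0.0], [0.0, 0.0, -0.1147, 0.0, 0.0, 0.0], [0.0, 0.0, -0.1433, 0.0, 0.0, 0.0]]
```

Emit:
carry_out([
  [0.0021,0.019,0.035,-0.0177,0.0019,0],
  [0.0045,0.041,0.0677,-0.0355,0.0039,0],
  [0.0072,0.0658,0.0979,-0.0532,0.0058,0],
  [0.01,0.093,0.1252,-0.0709,0.0077,0],
  [0.0132,0.1224,0.1495,-0.0886,0.0097,0.0009],
])

```text
t: 16.25
position: [0.539, -0.2047, 0.2989]
tool_rot: [-0.161, 0.722, 0.649, 0.177]
ft_force: [0.4, -0.3, -0.9]
width: 0.0939
gripper_force: 0.0
```

Emit:
carry_out([
  [0.0033,0.031,0.0209,-0.0177,0.0019,0],
  [0.0066,0.0635,0.0383,-0.0355,0.0039,0],
  [0.0093,0.0878,0.0217,-0.0493,0.0053,0],
  [0.012,0.1125,0.0029,-0.0631,0.0068,0],
  [0.0148,0.1374,-0.0182,-0.0769,0.0083,0.0003],
])

```text
t: 16.67
position: [0.5478, -0.1219, 0.2871]
tool_rot: [-0.001, 0.743, 0.669, -0.002]
ft_force: [0.3, -0.5, -0.2]
width: 0.0937
gripper_force: 0.0
```

Emit:
carry_out([
  [0,0,-0.02,0,0,0],
  [0,0,-0.05,0,0,0],
  [0,0,-0.08,0,0,0],
  [0,0,-0.105,0,0,0],
  [0,0,-0.12,0,0,0],
])

```text
t: 17.08
position: [0.5473, -0.1235, 0.213]
tool_rot: [-0.005, 0.744, 0.668, -0.001]
ft_force: [0.3, -0.3, -0.3]
width: 0.0939
gripper_force: 0.0
```

Run:
```python
from h import *
where(); s=ctrl.read_state(); print(s["ft_force"].round(1)); plan([([547.5,-127,24],-6,0,3)])
```

```text
g [ 546.  -122.3   33. ] az -6.1 yz -0.008 zt [-0.008  0.006 -1.   ]
[ 0.3 -0.3 -0.3]
[[0.0001, -0.002, -0.005, -0.0003, -0.0004, 0.0001], [0.0002, -0.0039, -0.01, -0.0007, -0.0008, 0.0002], [0.0003, -0.0059, -0.015, -0.001, -0.0012, 0.0004]]
```

Emit:
carry_out([
  [0,0,-0.007,0,0,0],
  [0,0,-0.014,0,0,0],
  [0.0007,0.0067,-0.014,0,0,0],
  [0.0014,0.0133,-0.014,0,0,0],
  [0.002,0.02,-0.014,0,0,0],
])

```text
t: 17.5
position: [0.5493, -0.111, 0.2076]
tool_rot: [-0.003, 0.744, 0.668, -0.0]
ft_force: [0.7, -0.2, 0.2]
width: 0.0942
gripper_force: 0.0
```

Emit:
carry_out([
  [0.0006,0.006,0,0,0,0],
  [0.0012,0.012,0,0,0,0],
  [0.0018,0.018,0,0,0,0],
  [0.0024,0.024,0,0,0,0],
])

```text
t: 17.83
position: [0.5506, -0.0969, 0.2072]
tool_rot: [-0.002, 0.744, 0.668, -0.001]
ft_force: [-0.7, -6.5, 1.6]
width: 0.0939
gripper_force: 3.1
```

Run:
```python
from h import *
where(); s=ctrl.read_state(); print(s["ft_force"].round(1),s["moment"].round(2))
```

```text
g [549.8 -96.5  27.2] az -6.1 yz -0.005 zt [-0.005  0.002 -1.   ]
[-0.7 -6.5  1.6] [-1.23  0.05  0.  ]
```

Emit:
carry_out([
  [-0.001,0.008,-0.003,0,0,0.0003],
  [-0.002,0.018,-0.005,0,0,0.0007],
  [-0.004,0.03,-0.005,0,0,0.0012],
  [-0.006,0.043,-0.005,0,0,0.0018],
  [-0.008,0.056,-0.005,0,0,0.0024],
])

```text
t: 18.25
position: [0.5462, -0.0637, 0.205]
tool_rot: [-0.001, 0.739, 0.674, -0.0]
ft_force: [1.9, -7.7, 3.8]
width: 0.0938
gripper_force: 3.9
```

Emit:
carry_out([
  [-0.0018,0.0133,0,0,0,0.0005],
  [-0.0036,0.0266,0,0,0,0.001],
  [-0.0054,0.04,0,0,0,0.0014],
  [-0.0072,0.0532,0,0,0,0.0019],
  [-0.009,0.0665,0,0,0,0.0024],
])

```text
t: 18.67
position: [0.5408, -0.0237, 0.205]
tool_rot: [-0.001, 0.734, 0.679, -0.0]
ft_force: [1.3, -8.1, 5.3]
width: 0.0944
gripper_force: 4.1
```

Emit:
carry_out([
  [-0.0018,0.0133,0,0,0,0.0005],
  [-0.0036,0.0266,0,0,0,0.001],
  [-0.0054,0.04,0,0,0,0.0014],
  [-0.0072,0.0532,0,0,0,0.0019],
  [-0.009,0.0665,0,0,0,0.0024],
])

```text
t: 19.08
position: [0.5354, 0.0163, 0.205]
tool_rot: [-0.001, 0.729, 0.685, -0.0]
ft_force: [1.6, -9.3, 5.5]
width: 0.094
gripper_force: 4.3
```

Run:
```python
from h import *
where(); a=ctrl.read_camera("scene")[:,:,::-1].copy(); cv2.imwrite("pics/s4.png",a)
hsv=cv2.cvtColor(a,cv2.COLOR_BGR2HSV); H,S,V=[hsv[:,:,i].astype(int) for i in range(3)]
q=proj("scene",[[.57,.19,.012]])[0]; seed=tuple(int(v) for v in q); print(seed,hsv[seed[1],seed[0]])
t=blob(((S>50)&(S<112)&(V>50)&(H<25)).astype(np.uint8)*255,seed); print("tile",rect("scene",t,.012))
```

```text
g [535.   16.6  25. ] az -3.5 yz -0.002 zt [-0.002  0.002 -1.   ]
(402, 305) [ 17  79 168]
tile [544.5 119.6 177.2 183.2  -4.1]
```

Emit:
carry_out([
  [-0.0018,0.0133,0,0,0,0.0005],
  [-0.0036,0.0266,0,0,0,0.001],
  [-0.0054,0.04,0,0,0,0.0014],
  [-0.0072,0.0532,0,0,0,0.0019],
  [-0.009,0.0665,0,0,0,0.0024],
])

```text
t: 19.55
position: [0.5298, 0.0561, 0.2046]
tool_rot: [-0.002, 0.723, 0.69, -0.001]
ft_force: [1.7, -9.0, 4.9]
width: 0.0941
gripper_force: 4.1
```

Emit:
carry_out([
  [-0.0018,0.0133,0,0,0,0.0005],
  [-0.0036,0.0266,0,0,0,0.001],
  [-0.0054,0.04,0,0,0,0.0014],
  [-0.0072,0.0532,0,0,0,0.0019],
  [-0.009,0.0665,0,0,0,0.0024],
])

```text
t: 19.97
position: [0.5245, 0.096, 0.2046]
tool_rot: [-0.002, 0.718, 0.696, -0.001]
ft_force: [2.1, -8.4, 5.7]
width: 0.0943
gripper_force: 4.2
```

Emit:
carry_out([
  [-0.0018,0.0133,0,0,0,0.0005],
  [-0.0036,0.0266,0,0,0,0.001],
  [-0.0054,0.04,0,0,0,0.0014],
  [-0.0072,0.0532,0,0,0,0.0019],
  [-0.009,0.0665,0,0,0,0.0024],
])

```text
t: 20.38
position: [0.5191, 0.1359, 0.2046]
tool_rot: [-0.002, 0.713, 0.701, -0.001]
ft_force: [1.9, -8.3, 5.9]
width: 0.0943
gripper_force: 4.4
```

Emit:
carry_out([
  [-0.0018,0.0133,0,0,0,0.0005],
  [-0.0036,0.0266,0,0,0,0.001],
  [-0.0054,0.04,0,0,0,0.0016],
  [-0.007,0.05,0,0,0,0.002],
  [-0.008,0.056,0,0,0,0.0025],
])

```text
t: 20.8
position: [0.5142, 0.1697, 0.2045]
tool_rot: [-0.002, 0.707, 0.707, -0.001]
ft_force: [1.2, -8.4, 5.4]
width: 0.0942
gripper_force: 4.3
```

Run:
```python
from h import *
where(); print(ctrl.read_state()["ft_force"])
for n,dx in(("scene",0),("top",0)):
    a=ctrl.read_camera(n)[:,:,::-1].copy(); cv2.imwrite(f"pics/{n}5.png",a)
    hsv=cv2.cvtColor(a,cv2.COLOR_BGR2HSV); H,S,V=[hsv[:,:,i].astype(int) for i in range(3)]
    seed=tuple(int(v) for v in proj(n,[[.57,.27,.012]])[0])
    t=blob(((S>50)&(S<112)&(V>50)&(H<25)).astype(np.uint8)*255,seed); print(n,"tile",rect(n,t,.012))
    p=((S>112)&(V>60)&(H<25)).astype(np.uint8)*255; q=tuple(int(v) for v in proj(n,[[.39,.27,0]])[0])
    print("tape",rect(n,blob(p,q),0))
a=cv2.imread("pics/scene5.png")[200:420,300:580]; b=cv2.imread("pics/top5.png")[180:380,120:320]
cv2.imwrite("pics/c5.png",np.hstack([cv2.resize(a,(420,330)),cv2.resize(b,(330,330))]))
```

```text
g [513.5 170.1  24.5] az -0.0 yz -0.004 zt [-0.004  0.002 -1.   ]
[ 1.21956453 -8.41612202  5.35342142]
scene tile [ 5.182e+02  2.694e+02  1.703e+02  1.772e+02 -1.000e-01]
tape [ 5.156e+02  2.797e+02  2.502e+02  2.505e+02 -1.000e-01]
top tile [   1.  -644.1    2.2    4.5  -12.9]
tape [ 390.9 -287.8   77.8   63.6  -14.3]
```

View pics/c5.png

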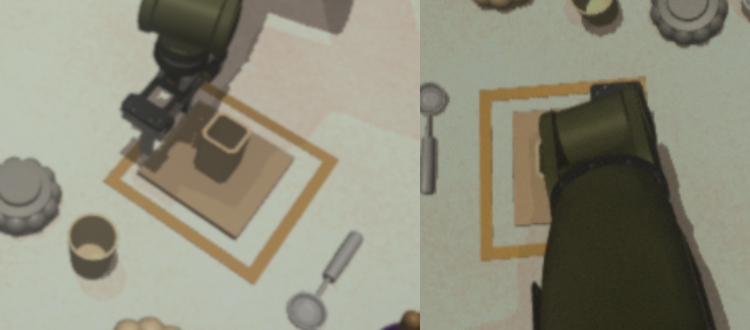

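The scene view shows the cup still upright and the tile nearly centred in the tape square, about 10 mm short in y. I push the last bit slowly, then back off and lift clear.

Emit:
carry_out([
  [-0.0003,0.005,0,0,0,0],
  [-0.0006,0.01,0,0,0,0],
  [-0.001,0.014,0,0,0,0],
  [-0.001,0.016,0,0,0,0],
  [-0.001,0.016,0,0,0,0],
])

```text
t: 21.32
position: [0.5134, 0.179, 0.2041]
tool_rot: [-0.003, 0.707, 0.707, -0.001]
ft_force: [0.5, -5.8, 4.9]
width: 0.0943
gripper_force: 2.7
```

Emit:
carry_out([
  [0,-0.01,0,0,0,0],
  [0,-0.03,0,0,0,0],
  [0,-0.06,0,0,0,0],
  [0,-0.1,0.02,0,0,0],
  [0,-0.14,0.05,0,0,0],
])

```text
t: 21.73
position: [0.5126, 0.0938, 0.2327]
tool_rot: [-0.004, 0.707, 0.707, -0.002]
ft_force: [1.1, -0.4, -0.5]
width: 0.0935
gripper_force: 0.0
```

Emit:
carry_out([
  [0,-0.04,0.05,0,0,0],
  [0,-0.1,0.1,0,0,0],
  [0,-0.16,0.15,0,0,0],
  [0,-0.22,0.2,0,0,0],
  [0,-0.27,0.24,0,0,0],
])

```text
t: 22.15
position: [0.5124, -0.0592, 0.3715]
tool_rot: [-0.003, 0.707, 0.707, -0.001]
ft_force: [1.5, -0.1, 0.3]
width: 0.0936
gripper_force: 0.0
```

Run:
```python
from h import *
where()
for n in("scene","top"):
    a=ctrl.read_camera(n)[:,:,::-1].copy(); cv2.imwrite(f"pics/{n}6.png",a)
    hsv=cv2.cvtColor(a,cv2.COLOR_BGR2HSV); H,S,V=[hsv[:,:,i].astype(int) for i in range(3)]
    seed=tuple(int(v) for v in proj(n,[[.57,.27,.012]])[0])
    t=blob(((S>50)&(S<112)&(V>50)&(H<25)).astype(np.uint8)*255,seed); print(n,"tile",rect(n,t,.012))
    p=((S>112)&(V>60)&(H<25)).astype(np.uint8)*255; q=tuple(int(v) for v in proj(n,[[.39,.27,0]])[0])
    print("tape",rect(n,blob(p,q),0))
a=cv2.imread("pics/scene6.png"); b=cv2.imread("pics/top6.png")
cv2.imwrite("pics/c6.png",np.hstack([cv2.resize(a,(400,300)),cv2.resize(b,(400,300))]))
```

```text
g [511.4 -58.7 191.5] az -0.0 yz -0.006 zt [-0.006  0.003 -1.   ]
scene tile [ 5.178e+02  2.790e+02  1.696e+02  1.762e+02 -1.000e-01]
tape [ 5.157e+02  2.796e+02  2.504e+02  2.503e+02 -1.000e-01]
top tile [5.115e+02 2.691e+02 1.704e+02 1.719e+02 1.000e-01]
tape [5.095e+02 2.720e+02 2.542e+02 2.547e+02 1.000e-01]
```

View pics/c6.png

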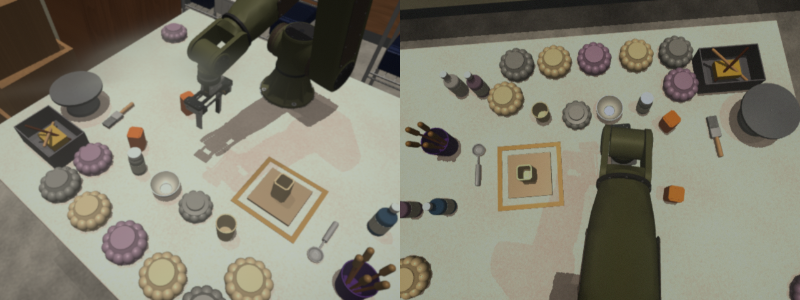

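Both views show the cup upright in the middle of the tile. The tile is centred in the tape square to within about 3 mm and 0.2°, and nothing else has moved.

```bash
python3 -c "
from cell import ctrl
print(ctrl.sign_off())"
```

```text
the job is handed in; nothing more can be done
None
```

The job is handed in after about 22 s of the 72 s allowed: the cup stands mouth-up in the middle of the tile, and the tile lies squarely inside the tape, centred to about 3 mm and 0.2°, with the other ware and tools left where they were.

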